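Spin-check the turntable and stop it on the pointer

ROBOT

A 6-joint arm with a two-finger parallel gripper is mounted at the origin on the work surface. World frame = base frame: x ahead of the robot, y to its left, z up, the work surface at z = 0. Lengths are in m, angles in rad, forces in N, time in s.
With the tool pointing down it reaches from about 0.35 to 0.925 m from the base axis. Payload 6.4 kg.
Tool frame: the origin (TCP) lies between the finger pads; the fingertips stand 22 mm ahead of it and the grasp point (between the pads) lies 3 mm ahead of it (ctrl.nose_length is the distance from the TCP to the fingertips, in m); x points along the fingers, y is the direction in which the jaws open and shut, and the axes are right-handed (so a half turn about x gives the same grasp; the last joint's range is limited). The gripper opens to 85 mm and grips with 20 to 120 N. Pads are 22 mm wide; open, the fingers measure 114 mm over their backs; the gripper's body (76 mm by 85 mm) begins 54 mm behind the grasp point. The pads swing forward as they close: fully open they stand 13 mm farther back than shut.
Start: joints at [1.092, 0.245, 1.558, -0, 1.339, -0.174], TCP at [0.195, 0.62, 0.253] pointing down, gripper open.
Joint ranges: [-3.13, 3.13], [-1.02, 2.26], [0.13, 2.54], [-0.95, 4.09], [0.21, 2.88], [-2.74, 2.74]. Speed limits (rad/s): [2.57, 2.57, 3.14, 3.14, 3.14, 3.14].

INTERFACE

Orientations are given as a unit quaternion [w, x, y, z].
In Python, from workcell import ctrl gives the robot as it stands. The module is installed in compiled form; this text tells all that it offers. Calls block until the motion is done:
- ctrl.move_to(position, orientation): joint-space move of the TCP to a pose.
- ctrl.movel(position, velocity=0.15, frame=None, until_force=None): straight line of the TCP; frame=None keeps the orientation; velocity is the mean speed in m/s. With until_force (N) it stops when the force on the tool has changed by that much, and returns True; else False.
- ctrl.move_j(angles): joint-space move.
- ctrl.release() and ctrl.gripper_close(newtons=None): open the fingers fully, or close them until they stop; newtons is the grip in N (None keeps the last).
- ctrl.dwell(seconds).
- ctrl.ik(position, orientation): joint angles nearest the present ones, or None.
- ctrl.observe(): the state.
- ctrl.get_image(name): name is "side" or "top"; returns the picture (420x560x3 uint8, red, green, blue); there is no depth.
- ctrl.camera_params(name): a dict with "fx", "fy", "cx", "cy" (pixels), "D" ([k1, k2, p1, p2, k3] as OpenCV has them; the pictures are not rectified), "xyz" and "rotation" of the camera in the world. Camera axes: x right, y down, z forward; pixel columns grow to the right and rows downward; lengths in m; the calibration is good to about 2 mm. A picture is of the moment at which its call begins. camera_params takes no time and is no camera call.
A pose or a line that the arm cannot do raises ctrl.IKError and nothing moves.
- ctrl.finish_job(): hands the job in, once; it reports no verdict.
The state is a dict: "t": time; "joints": joint angles; "joint_velocities": joint speeds; "tau": joint torques, N m; "ee_pos": TCP position; "eef_rot": TCP orientation; "contact_force": force on the tool from outside, world axes, zero at the start; "moment": the same for the moment, N m; "grip_width": finger opening in m.
Only numpy, scipy, OpenCV 4.12 (cv2) and the standard library are available. Lean on these libraries where they do the work, as an engineer would, in place of code of your own. Each camera call takes 0.05 s, during which the arm holds its last target. There are 200 camera calls.

TASK

Check that the round turntable on the bench runs free: flick its upright dowel with the fingertips (without gripping it) so that the wheel spins anticlockwise seen from above, and let it run by itself until it has gone round at least twice. Then, while it is still turning, brake it with a fingertip so that it stops with the dowel's line at the steel pointer, within 3 cm along the rim; it must not come to rest anywhere else after those two turns. Finish with the fingertip still pressing on the wheel, holding it there, and leave the other things on the bench where they are.

Things in the scene. Friction and masses are not known exactly. Their poses are not given: they have to be found in the camera images.
- wheel (a joint): Angle of the wheel about its vertical axis, rad, positive anticlockwise from above, counted without wrapping (a turn = 6.28). Within 0.05 of 0 at the start, whichever way the dowel then points. Nearly free bearing: inertia about 0.011 kg m2 (up to 30 % more or less), drag about 0.00015 + 0.0007 x speed (N m, rad/s): flicked to 2 rad/s it makes nearly four turns in half a minute.
- wheel_center (a point): Centre of the wheel's flat top, on its vertical axis, 60 mm above the bench. The wheel is a round brown fibreboard panel, 300 mm diameter, 18 mm thick, level on a low steel bearing on a square plywood board (360 x 360 x 18 mm). Its top is bare but for the dowel and a flat aluminium hub disc (32 mm diameter, 3 mm high) in the middle. It does not tip or give when pressed.
- dowel (a point): Middle of the single upright dark-wood dowel fixed in the wheel's top: 20 mm diameter, standing 40 mm above the wheel's top, its axis 110 mm from the wheel's axis; this point is 20 mm above the wheel's top.
- mark (a point): Outer end of the thin dark line (flush, 6 mm wide) that runs radially from the dowel to the rim: on the wheel's rim, level with its top, 150 mm from the axis, on the same radius as the dowel.
- pointer_tip (a point): Tip of the fixed steel pointer that stands on the plywood board beside the wheel and points at the wheel's axis; the tip is 154 mm from the axis, 4 mm outside the rim, about 3 mm above the wheel's top. The pointer's post is 36 mm wide, 180 mm from the axis, its top 70 mm above the bench.
- turntable: The fixed steel bearing (170 mm diameter) under the wheel, with the wheel on it; origin on the wheel's axis, 18 mm above the bench.
- glue_c (a point): Centre of a yellow jar of glue, 60 mm diameter, 105 mm tall, standing loose beside the board. Leave alone.
- clamp_c (a point): Middle of a loose edge clamp lying on the bench: aluminium U frame 80 x 75 mm, red handle to the other side, about 215 mm long over all and 28 mm high, this point 135 mm from the handle's end. Leave alone.
- driver: A loose screwdriver lying on the bench, about 200 mm long. Leave alone.

How it is judged:
By the outcome, as a careful person would: the job done as asked, in the order asked, and still so for the second after the job is handed in, while the arm keeps its last pose, push and grip.
It also fails if it takes over 72 s, if anything falls off the work surface, if the arm or the gripper's body presses on something with over 40 N, if the wrist force passes 120 N, or if a joint passes its speed limit or range.

## Working session

There is one attempt and no reset: what is moved stays moved. The work goes in short steps, each a Python script; the robot and the scene stay as the last script left them, time stands still between calls to the robot, and variables do not carry over. Pictures are saved under pics/ and viewed, about 8 in all and at most 12, crops included, and the job is handed in when it is done.

```bash
mkdir -p pics
python3 - <<'E'
from workcell import ctrl
import cv2
for n in("side","top"):
    cv2.imwrite(f"pics/{n}0.png",ctrl.get_image(n)[:,:,::-1]); print(ctrl.camera_params(n))
print(ctrl.observe(),ctrl.nose_length)
E
```

```text
{'fx': 430.8492916843184, 'fy': 430.8492916843184, 'cx': 280.32349323132496, 'cy': 205.28813994453813, 'D': array([-0.09537363,  0.        ,  0.        ,  0.        ,  0.        ]), 'xyz': array([0.14376558, 0.47333123, 0.75422368]), 'rotation': array([ 0.12756386, -0.31931118,  0.87798184, -0.33304012])}
{'fx': 382.74596559712467, 'fy': 382.74596559712467, 'cx': 276.41171646254304, 'cy': 212.0136940876443, 'D': array([-0.02906697,  0.        ,  0.        ,  0.        ,  0.        ]), 'xyz': array([0.51865651, 0.02277435, 0.95400202]), 'rotation': array([-0.02251193,  0.70746518, -0.7061304 ,  0.01913351])}
{'t': 0.1, 'joints': array([ 1.09192996e+00,  2.45735727e-01,  1.55892139e+00, -9.55511737e-06,
        1.33868621e+00, -1.74091903e-01]), 'joint_velocities': array([ 9.85229586e-05, -1.23157700e-03, -4.27840260e-03,  7.27274611e-04,
       -2.79384358e-03, -1.34979570e-03]), 'tau': array([ 7.64163215e-04, -4.30668783e+01, -3.27130151e+01, -1.17967566e-04,
        2.77693129e-03,  2.09387298e-05]), 'ee_pos': array([0.19482139, 0.61962198, 0.25228018]), 'eef_rot': array([ 0.69871695,  0.10674936,  0.69910773, -0.10792399]), 'contact_force': array([0.20847243, 0.78380279, 0.61886779]), 'moment': array([ 0.0517951 , -0.00921652,  0.00962339]), 'grip_width': 0.08504989635634044} 0.022
```

View pics/top0.png

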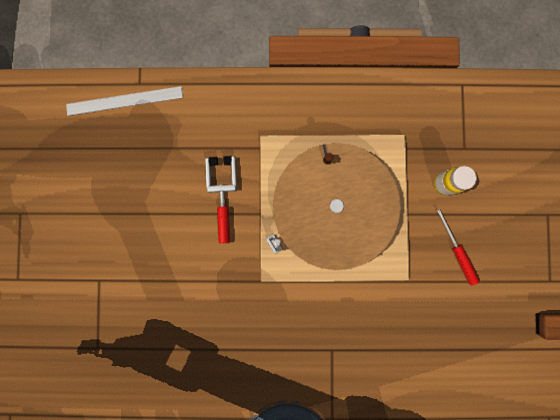

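View pics/side0.png

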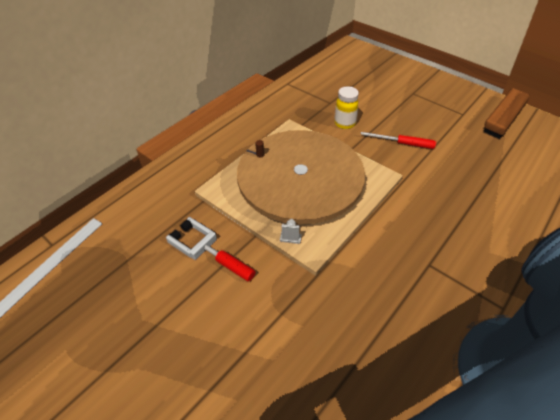

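```bash
cat > h.py <<'E'
import numpy as np, cv2
from scipy.spatial.transform import Rotation as R
from workcell import ctrl
P={}
for n in("top","side"):
    p=ctrl.camera_params(n); q=p["rotation"]
    P[n]=(np.array([[p["fx"],0,p["cx"]],[0,p["fy"],p["cy"]],[0,0,1]]),p["D"],p["xyz"],R.from_quat(np.r_[q[1:],q[0]]).as_matrix())
def proj(n,X):
    K,D,c,M=P[n]; r=M.T
    return cv2.projectPoints(np.asarray(X,float).reshape(-1,1,3),cv2.Rodrigues(r)[0],-r@c,K,D)[0].reshape(-1,2)
def unproj(n,uv,z):
    K,D,c,M=P[n]; a=cv2.undistortPoints(np.array(uv,float).reshape(-1,1,2),K,D).reshape(-1,2)
    d=np.c_[a,np.ones(len(a))]@M.T
    return c+d*((z-c[2])/d[:,2])[:,None]
def rad(a): return np.stack([np.cos(a),np.sin(a)],-1)
TH=np.arange(0,2*np.pi,np.radians(1))
_g={}
def template(n,C):
    if n not in _g:
        prof=[(.11,z) for z in np.linspace(.062,.098,7)]+[(r,.06) for r in np.linspace(.122,.147,6)]
        X=np.array([[[C[0]+r*np.cos(t),C[1]+r*np.sin(t),z] for r,z in prof] for t in TH])
        _g[n]=proj(n,X).reshape(len(TH),-1,2).astype(np.float32)
    return _g[n]
def angle(n,img,C):
    "dowel angle by darkness of the red channel; returns angle, score, (score is mean red)"
    m=template(n,C); s=cv2.remap(img[:,:,0].astype(np.float32),m[...,0],m[...,1],cv2.INTER_LINEAR).mean(1)
    i=int(s.argmin()); a,b,c=s[i-1],s[i],s[(i+1)%len(s)]
    return TH[i]+np.radians(1)*.5*(a-c)/(a-2*b+c+1e-9), b
E
python3 - <<'E'
from h import *
for n,hub in(("top",(336.5,206)),("side",(301,170))):
    im=cv2.imread(f"pics/{n}0.png"); x,y=map(int,hub)
    c=im[y-12:y+13,x-14:x+15].astype(int); m=(c[:,:,0]>110)   # blue bright = aluminium
    ys,xs=np.nonzero(m); uv=(xs.mean()+x-14,ys.mean()+y-12); C=unproj(n,uv,.063)[0]; print(n,m.sum(),uv,C)
    a,s=angle(n,im[:,:,::-1],C); print("dowel",a,s)
    w=[cv2.resize(im[v-38:v+38,u-50:u+50],None,fx=4,fy=4,interpolation=cv2.INTER_CUBIC) for u,v in ([(290,235)] if n=="top" else [(290,225)])]
    cv2.imwrite(f"pics/crop_{n}.png",w[0])
cv2.imwrite("pics/crops.png",np.hstack([cv2.imread("pics/crop_top.png"),cv2.imread("pics/crop_side.png")]))
E
```

```text
top 156 (np.float64(336.2307692307692), np.float64(205.46794871794873)) [ 0.58674785 -0.11251936  0.063     ]
dowel 0.19603279170249494 75.360504
side 117 (np.float64(300.3162393162393), np.float64(168.7948717948718)) [ 0.58631675 -0.10999598  0.063     ]
dowel 0.19001265556164756 74.630936
```

View pics/crops.png

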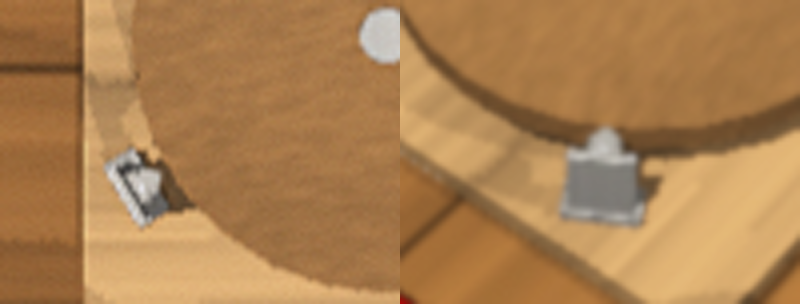

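Top crop: pointer on the lower-left rim, tip about (281,239) in the full picture. Side crop: tip about (291.5,219). The hub, at (336,205) and (300,169), agrees between the cameras to 2.5 mm. The dowel angle agrees to 0.006 rad.

Run:
```python
from h import *
C=np.array([.5865,-.1113])
for n,uv in(("top",(281,238.5)),("side",(291.5,219))):
    p=unproj(n,uv,.063)[0]; d=p[:2]-C; print(n,p,np.hypot(*d),np.arctan2(d[1],d[0]))
for a in(2.0,2.05,2.1,2.15,2.2):
  print(a,[proj(n,[[*(C+r*rad(a)),z] for r,z in((.154,.063),(.18,.07))]).round(1).tolist() for n in("top","side")])
# approach poses
def q(yaw): # tool x down, tool y along yaw
    y=np.array([*rad(yaw),0]); x=np.array([0,0,-1.]); z=np.cross(x,y)
    r=R.from_matrix(np.c_[x,y,z]).as_quat(); return np.r_[r[3],r[:3]]
D=C+.11*rad(.193); t=rad(.193+np.pi/2)
print("dowel",D)
for yaw in(.193+np.pi/2,.193-np.pi/2): 
    for off in(-.035,.05): print(yaw,off,ctrl.ik([*(D+off*t),.09],q(yaw)))
B=C+.05*rad(np.pi+np.arctan2(C[1],C[0]))
for yaw in(0,1.57,-1.57): print("B",B,yaw,ctrl.ik([*B,.09],q(yaw)))
print(ctrl.observe()["t"])
```

```text
top [0.50958913 0.01630426 0.063     ] 0.1489903709534867 2.1132205075125783
side [0.50574931 0.02116739 0.063     ] 0.1551395620494796 2.1182368517555394
2.0 [[[275.7, 233.0], [265.4, 237.6]], [[283.1, 217.2], [279.7, 224.4]]]
2.05 [[[277.1, 235.9], [267.1, 241.1]], [[286.6, 217.9], [283.9, 225.2]]]
2.1 [[[278.7, 238.9], [269.0, 244.6]], [[290.2, 218.4], [288.3, 225.8]]]
2.15 [[[280.4, 241.7], [271.0, 247.9]], [[293.9, 218.8], [292.6, 226.3]]]
2.2 [[[282.3, 244.4], [273.2, 251.2]], [[297.6, 219.1], [297.0, 226.6]]]
dowel [ 0.69445766 -0.09020155]
1.7637963267948966 -0.035 [-3.34579878e-01  5.53554602e-01  1.47011907e+00 -4.44089210e-16
  1.11791898e+00 -2.09837620e+00]
1.7637963267948966 0.05 [-2.24844694e-01  5.00902667e-01  1.54599184e+00 -4.44089210e-16
  1.09469815e+00 -1.98864102e+00]
-1.3777963267948965 -0.035 [-3.34579878e-01  5.53554602e-01  1.47011907e+00 -4.44089210e-16
  1.11791898e+00  1.04321645e+00]
-1.3777963267948965 0.05 [-2.24844694e-01  5.00902667e-01  1.54599184e+00 -4.44089210e-16
  1.09469815e+00  1.15295163e+00]
B [ 0.53737671 -0.10197788] 0 [-3.94884683e-01  2.18155937e-01  1.91920043e+00 -4.44089210e-16
  1.00423629e+00 -3.94884683e-01]
B [ 0.53737671 -0.10197788] 1.57 [-3.94884683e-01  2.18155937e-01  1.91920043e+00 -4.44089210e-16
  1.00423629e+00 -1.96488468e+00]
B [ 0.53737671 -0.10197788] -1.57 [-3.94884683e-01  2.18155937e-01  1.91920043e+00 -4.44089210e-16
  1.00423629e+00  1.17511532e+00]
0.1
```

```bash
cat >> h.py <<'E'
C=np.array([.5865,-.1113]); A0=.193; PT=2.115
def q(yaw):
    y=np.array([*rad(yaw),0]); x=np.array([0,0,-1.]); z=np.cross(x,y)
    r=R.from_matrix(np.c_[x,y,z]).as_quat(); return np.r_[r[3],r[:3]]
Q=q(A0-np.pi/2); T=rad(A0+np.pi/2); DW=C+.11*rad(A0); B=C+.055*rad(np.pi+np.arctan2(C[1],C[0]))
def ob():
    o=ctrl.observe(); return round(o["t"],3),o["ee_pos"].round(4),o["contact_force"].round(1)
E
python3 - <<'E'
from h import *
ctrl.gripper_close(60); print(ob(),ctrl.observe()["grip_width"])
ctrl.move_to([*B,.16],Q); print(ob())
ctrl.movel([*B,.087],velocity=.1); print(ob())
print(ctrl.movel([*B,.074],velocity=.06,until_force=12)); print(ob())
ctrl.dwell(.3); print("held",ob())
ctrl.movel([*B,.16],velocity=.2); print(ob())
ctrl.move_to([*(DW-.04*T),.16],Q); print(ob())
ctrl.movel([*(DW-.04*T),.093],velocity=.1); print(ob())
for n in("top","side"):
    im=ctrl.get_image(n); print(n,angle(n,im,C)); cv2.imwrite(f"pics/pre_{n}.png",im[:,:,::-1])
E
python3 -c "
import cv2,numpy as np
a=cv2.imread('pics/pre_top.png')[120:300,230:430];b=cv2.imread('pics/pre_side.png')[90:270,200:400]
cv2.imwrite('pics/pre.png',cv2.resize(np.hstack([a,b]),(800,360)))"
```

```text
(0.867, array([0.1951, 0.6201, 0.2533]), array([-0.2,  1. ,  0.7])) -6.24732417435999e-05
(3.692, array([ 0.5326, -0.1004,  0.1601]), array([-0.1,  1.4,  0.4]))
(4.575, array([ 0.533 , -0.1012,  0.0876]), array([ 0.1,  0.4, -0.1]))
True
(4.8, array([ 0.5348, -0.1021,  0.082 ]), array([-2.2, -0.9,  8.8]))
held (5.1, array([ 0.5348, -0.102 ,  0.082 ]), array([0. , 0.7, 4.5]))
(5.65, array([ 0.532 , -0.1009,  0.1593]), array([ 0.7,  1. , -1. ]))
(6.375, array([ 0.7006, -0.129 ,  0.1577]), array([ 0.1,  0.3, -0.5]))
(7.192, array([ 0.7026, -0.1296,  0.0935]), array([-0.2,  0.4,  0.6]))
top (np.float64(5.239619681543226), np.float32(49.16827))
side (np.float64(6.069681577016505), np.float32(59.941933))
```

View pics/pre.png

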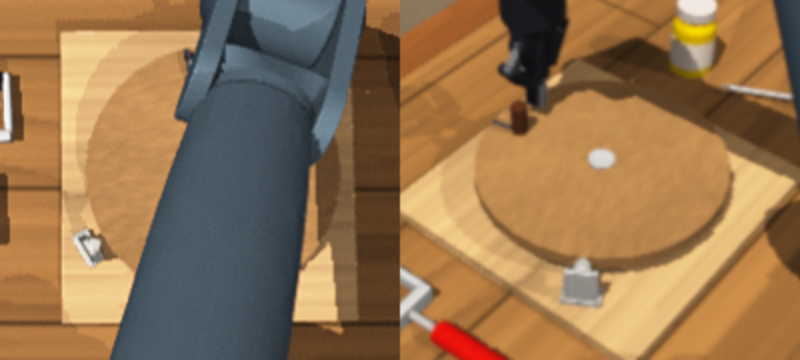

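Side view: the closed fingertips stand clear behind the dowel, on its clockwise side, and the press rehearsal found the surface where expected (0.22 s). The side camera sees the tracking arc best, so I flick now.

```bash
cat >> h.py <<'E'
def track(n="side"):
    t=ctrl.observe()["t"]; im=ctrl.get_image(n)
    m=template(n,C); s=cv2.remap(im.astype(np.float32),m[...,0],m[...,1],cv2.INTER_LINEAR).mean(1)
    s=s[:,0]+3*np.maximum(0,s[:,2]-s[:,0]); lo,hi=15,180; i=lo+int(s[lo:hi].argmin())
    ok=lo<i<hi-1 and s[i]<95
    a,b,c=s[i-1:i+2]
    return t,TH[i]+np.radians(1)*.5*(a-c)/(a-2*b+c+1e-9),float(s[i]),ok,im
E
python3 - <<'E'
from h import *
import json
ctrl.movel([*(DW+.035*T),.093],velocity=.15); print(ob())
t1=ctrl.observe()["t"]
ctrl.movel([*(DW+.035*T),.15],velocity=.3); print(ob())
ctrl.move_to([*B,.14],Q); print(ob())
ctrl.movel([*B,.087],velocity=.12); print(ob())
L=[]
for k in range(18):
    t,a,s,ok,im=track(); L.append((t,a,s,bool(ok))); ctrl.dwell(.12)
    if ok and k>3: cv2.imwrite("pics/run.png",im[:,:,::-1])
json.dump(L,open("log.json","w"))
for l in L: print(np.round(l,3))
E
```

```text
(7.942, array([ 0.6879, -0.0558,  0.0933]), array([-0.2, -0.3,  0.6]))
(8.283, array([ 0.6895, -0.0574,  0.153 ]), array([-0.1,  0.1,  0. ]))
(8.975, array([ 0.533 , -0.1013,  0.1398]), array([-0.2, -0.2, -0.3]))
(9.567, array([ 0.5332, -0.1011,  0.0872]), array([ 0.3, -0.6,  0.1]))
[  9.567   0.717 174.945   0.   ]
[  9.733  -0.178 142.222   0.   ]
[ 9.9    0.539 86.009  1.   ]
[10.067  0.959 96.745  0.   ]
[10.233  1.376 96.559  0.   ]
[10.4    1.788 95.431  0.   ]
[10.567  2.197 90.974  1.   ]
[10.733  2.601 92.595  1.   ]
[10.9    3.002 94.92   1.   ]
[ 11.067   0.564 171.633   0.   ]
[ 11.233   0.655 166.784   0.   ]
[ 11.4     0.595 165.539   0.   ]
[ 11.567   0.609 164.992   0.   ]
[ 11.733   0.667 166.759   0.   ]
[ 11.9     0.642 168.755   0.   ]
[ 12.067   0.696 170.459   0.   ]
[ 12.233   0.701 176.34    0.   ]
[ 12.4     0.22  119.882   0.   ]
```

View pics/run.png

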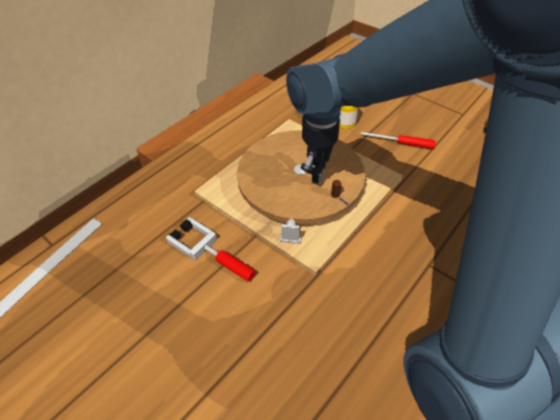

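Dowel at (336,188), near side, running clear of the gripper hovering near the hub. Speed is about 2.45 rad/s anticlockwise, and the tracker follows it well. Next I track until it slows below about 0.95 rad/s, then brake.

```bash
cat > run.py <<'E'
from h import *
import json
seg=[]; passes=1; log=[]; calls=0; tc=None
while calls<120:
    t,a,s,_,im=track(); calls+=1
    ok=s<112 and .27<a<3.1
    if ok:
        if seg and a<seg[-1][1]-1: seg=[]
        if not seg: passes+=1
        seg.append((t,a))
        if len(seg)>=4:
            S=np.array(seg); w,a1=np.polyfit(S[:,0]-t,S[:,1],1)
            # slope is at the window's mid time; add the known drag
            log.append((t,a,w,passes))
            if passes>=3 and w<.95 and 1.0<a<1.95:
                d=.0636*w+.0136; u=S[:,0]-t
                M=np.c_[np.ones(len(u)),u]; x=np.linalg.lstsq(M,S[:,1]+.5*d*u*u,rcond=None)[0]
                r=np.roots([-.5*d,x[1],x[0]-PT]); tau=min(v.real for v in r if v.real>0)
                if tau<.75: tc=t+tau; break
    elif seg and t-seg[-1][0]>1: seg=[]
    ctrl.dwell(.15 if not(seg and log and log[-1][2]<.95) else .05)
    if t>55: break
for l in log[::3]: print(np.round(l,3))
if tc is None: print("no brake"); raise SystemExit
now=ctrl.observe()["t"]; ctrl.dwell(max(.001,tc-.22-now)); tcmd=ctrl.observe()["t"]
hit=ctrl.movel([*B,.072],velocity=.06,until_force=25); print("fit",x,"tc",tc,"cmd",tcmd,"hit",hit,ob())
for k in range(3):
    t,a,s,_,im=track(); print(np.round((t,a,s),3)); ctrl.dwell(.15)
print("err mm",(a-PT)*150, ob(),"calls",calls,"passes",passes)
cv2.imwrite("pics/end.png",im[:,:,::-1]); json.dump(log,open("log2.json","w"))
i=ctrl.get_image("top"); cv2.imwrite("pics/end_top.png",i[:,:,::-1])
e=cv2.resize(im[110:290,190:390],(400,360)); f=cv2.resize(i[120:300,230:430],(400,360)); cv2.imwrite("pics/endc.png",np.hstack([f,e])[:,:,::-1])
E
python3 run.py
```

```text
[13.167  1.804  2.126  2.   ]
[13.767  3.036  2.089  2.   ]
[16.767  2.291  1.729  3.   ]
[20.167  1.158  1.38   4.   ]
[20.767  1.956  1.354  4.   ]
[21.367  2.722  1.328  4.   ]
[25.567  1.058  0.977  5.   ]
[26.167  1.617  0.957  5.   ]
[26.667  2.065  0.939  5.   ]
[26.967  2.327  0.929  5.   ]
[27.267  2.584  0.92   5.   ]
[27.567  2.836  0.911  5.   ]
[27.867  3.083  0.902  5.   ]
[33.467  0.572  0.555  6.   ]
no brake
```

The 0.95 threshold was just missed on pass 5. The wheel is still turning at about 0.55 rad/s toward the pointer on pass 6, so I continue from here.

```bash
sed -i 's/seg=\[\]; passes=1;/seg=[]; passes=5;/; s/calls<120/calls<45/; s/\.15 if not(seg.*\.05)/.15)/; s/d=.0636\*w+.0136/d=.07*w+.017/' run.py; grep -n "dwell(.15)\|calls<\|d=" run.py; python3 run.py
```

```text
4:while calls<45:
16:                d=.07*w+.017; u=S[:,0]-t
17:                M=np.c_[np.ones(len(u)),u]; x=np.linalg.lstsq(M,S[:,1]+.5*d*u*u,rcond=None)[0]
21:    ctrl.dwell(.15)
25:now=ctrl.observe()["t"]; ctrl.dwell(max(.001,tc-.22-now)); tcmd=ctrl.observe()["t"]
28:    t,a,s,_,im=track(); print(np.round((t,a,s),3)); ctrl.dwell(.15)
[34.167  0.94   0.522  6.   ]
[34.767  1.244  0.515  6.   ]
[35.367  1.53   0.502  6.   ]
[35.967  1.803  0.491  6.   ]
fit [1.88569036 0.42051592] tc 36.73137299236988 cmd 36.5083 hit True (36.733, array([ 0.5341, -0.102 ,  0.082 ]), array([-1.6, -3.1,  9.9]))
[36.733  2.11  92.737]
[36.933  2.107 94.407]
[37.133  2.107 94.399]
err mm -1.2601244970021686 (37.333, array([ 0.5341, -0.1018,  0.082 ]), array([-0.9,  0.6,  5.2])) calls 14 passes 6
```

View pics/endc.png

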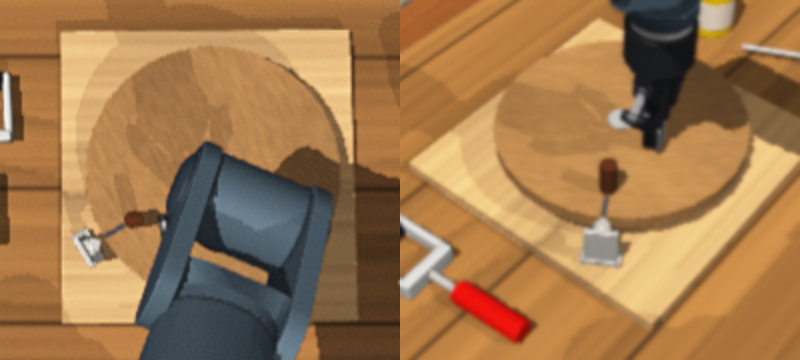

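The line stands at the pointer in both views, and the fingertip is pressing with about 5 N. I check once more and hand in.

Run:
```python
from h import *
ctrl.dwell(.7); t,a,s,_,im=track(); print(t,a,(a-PT)*150,ob()); ctrl.finish_job()
```

```text
38.0833 2.1065285674752072 -1.2707148787189482 (38.133, array([ 0.5341, -0.1018,  0.082 ]), array([-0.4, -0.5,  5.2]))
the job is handed in; nothing more can be done
```

The wheel was flicked, ran free for more than four turns, and was braked with the dowel's line at the pointer; the job is handed in at about 38 s.

- **Spin:** I pushed the dowel with closed fingertips, without gripping it. The wheel turned anticlockwise at roughly 2.5 rad/s, and the arm did not touch it until braking. I had also pressed the wheel once before the flick, to check the surface height and time the press.
- **Brake:** It was still turning at about 0.45 rad/s when I pressed a fingertip on its top near the hub. It stopped with the line about 1.3 mm short of the pointer along the rim, by the side camera. My two camera estimates of the pointer's direction differ by under 1 mm along the rim.
- **Holding:** The last check, 1.3 s after the stop, showed no movement and about 5 N still pressing down. That is lighter than the 25 N stop setting I had used.
- **Missed first try:** The wheel was marginally too fast on the fifth pass of the dowel, so I let it run on and braked on the sixth.
- **Other things on the bench:** I commanded no move near the jar, clamp or screwdriver. They look unmoved in the pictures, but I did not measure them.

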